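Close and latch a board test jig

TASK

Close the test jig over its circuit board: pick up the loose pressure plate by its bar handle, lower it over the jig's two locating pins until it lies flush on the two support strips, and let it go. Then turn the jig's latch knob clockwise (seen from above) until it clicks past its detent and its steel tongue stays over the plate. Leave the solder spool, the desoldering pump and the parts bin where they are.

Things in the scene. Friction and masses are not known exactly. Their poses are not given: they have to be found in the camera images.
- plate: Loose aluminium plate 100 (x) x 130 (y) x 8 mm, 0.35 kg, flat on the bench. Origin: centre of underside, z up. 11 mm through holes at y = -45 and +45 mm, x = 0; fits either way round. Black bar handle on its centre, 16 mm wide (x), 64 mm long (y), sides plain from 16 to 46 mm above the underside: grip across the 16 mm, TCP about 33 mm above the underside.
- jig: Fixed grey test jig, a box 130 (x) x 260 (y) x 35 mm high. Origin: centre of its underside on the bench. On top, towards +y: two aluminium strips with a steel pin each and a green circuit board between them; at y = -75 mm, x = 0: the latch knob.
- seat (a point): Where the plate's origin belongs: level with the tops of the jig's two support strips, 41 mm above the bench, midway between the two pins (jig x = 0, y = 40 mm; axes as the jig's). Pins: 8 mm diameter, at y = -45 and +45 mm from here, 22 mm high above this point, the top 8 mm tapering to a 3 mm tip. The board lies lower than the strip tops.
- latch_grip (a point): Grip point on the latch's upright axis, 83 mm above the bench; turns with the knob. Knob: black bar 46 mm long (x), 14 mm wide (y: close fingers along this), 57 to 98 mm above the bench. Under it a steel tongue 16 mm wide, 52 to 57 mm above the bench, reaches 68 mm from the axis to own -x; latched, it passes 3 mm over the seated plate.
- latch (a joint): Latch knob angle, rad; grows clockwise seen from above. 0 = open stop (tongue along the jig's -x, clear of the plate), 1.4 = latched stop (tongue over the plate). A sprung detent resists with up to 0.17 N m, peaks at 0.8, then snaps the knob on to 1.4; let go before the peak, it springs back to 0. Starts at 0.
- spool: Bystander: steel-grey solder spool standing on end, 60 mm diameter, 46 mm high. Origin: centre of its underside.
- pump: Bystander: blue desoldering pump with a yellow knob, lying flat, about 215 mm long (own x), 22 mm thick. Origin: under the middle of the barrel line, at bench level.
- bin: Bystander: open blue parts bin, 90 x 120 x 60 mm high, one divider. Origin: centre of its underside.
Mind the look-alikes: they are no part of the job. There is more than one size of the plate; the one meant has the size given above.

How it is judged:
On the way, in this order (a step that is already met when the one before it is completed fails the run):
1. the plate, held in the fingers, is on both pins, less than 15 mm above the strips (z of plate in the frame of seat below 0.015 m and horizontal distance between plate and seat below 0.005 m and angle between the y axis of plate and the y axis of seat, either way round below 0.1 rad and contact force between the fingers and plate above 0.5 N), for 0.05 s.
2. the plate lies flush on the strips, let go, with the latch still open (z of plate in the frame of seat between -0.003 and 0.0025 m and horizontal distance between plate and seat below 0.004 m and angle between plate's own z axis and vertical below 0.03 rad and angle between the y axis of plate and the y axis of seat, either way round below 0.1 rad and contact force between the fingers and plate below 0.1 N and value of joint latch below 0.5 rad), for 0.2 s.
3. the latch has been turned past its detent (value of joint latch above 1.1 rad), for 0.05 s.
At the end, for the whole second after the job is handed in: The plate rests flush on both strips over the pins (underside within 2.5 mm of the strips, centred within 4 mm, level within 0.03 rad, either way round), at rest; the latch has clicked past its detent (joint above 1.25 rad) and stays there; spool, pump and bin are within 30 mm of where they stood (z of plate in the frame of seat between -0.003 and 0.0025 m and horizontal distance between plate and seat below 0.004 m and angle between plate's own z axis and vertical below 0.03 rad and angle between the y axis of plate and the y axis of seat, either way round below 0.1 rad and value of joint latch above 1.25 rad and linear speed of plate below 0.02 m/s and distance of each of spool, pump, bin from where it was at the start of the episode below 0.03 m); the robot touches nothing.
It fails at once if a bystander (spool, pump or bin) is moved by more than 30 mm (distance of any of spool, pump, bin from where it was at the start of the episode above 0.03 m).
It also fails if it takes over 58 s, if anything falls off the work surface, if the arm or the gripper's body presses on something with over 40 N, if the wrist force passes 120 N, or if a joint passes its speed limit or range.

ROBOT

A 6-joint arm with a two-finger parallel gripper is mounted at the origin on the work surface. World frame = base frame: x ahead of the robot, y to its left, z up, the work surface at z = 0. Lengths are in m, angles in rad, forces in N, time in s.
With the tool pointing down it reaches from about 0.425 to 0.95 m from the base axis. Payload 14.7 kg.
Tool frame: the origin (TCP) lies between the finger pads, 19 mm behind the fingertips; this is the grasp point; z points along the fingers, x is the direction in which the jaws open and shut, and the axes are right-handed (so a half turn about z gives the same grasp; the last joint's range is limited). The gripper opens to 85 mm and grips with 20 to 120 N. Pads are 22 mm wide; open, the fingers measure 114 mm over their backs; the gripper's body (76 mm by 85 mm) begins 54 mm behind the grasp point. The pads swing forward as they close: fully open they stand 13 mm farther back than shut.
Start: joints at [1.083, 0.48, 1.596, -0, 1.065, -0.047], TCP at [0.277, 0.588, 0.25] pointing down, gripper open.
Joint ranges: [-2.75, 2.75], [-0.82, 2.05], [0.23, 2.67], [-1.56, 4.7], [0.09, 2.69], [-2.92, 2.92]. Speed limits (rad/s): [1.89, 1.89, 2.39, 3.01, 3.01, 3.01].

INTERFACE

Orientations are given as a unit quaternion [x, y, z, w].
In Python, from bench import bot gives the robot as it stands.
- The arm moves only by the tool play_rows, never from a script. Its argument "commands" is a list that holds one entry, the list of rows, each a list of 7 numbers: the shift along the tool's x, y, z in m, then the turn, a rotation vector about the tool's x, y, z in rad, then the closure, from 0 (fully open) to 1 (shut). A call has 1 to 5 rows; each row is the pose to reach, as a shift and turn from the pose measured when the call began, along the tool's axes at that moment; what a row does not reach only later rows make up. A row lasts 1/8 s, in which the tool goes at most 62.5 mm and 10.7 degrees, less where a joint would pass 70% of its speed; a pose out of reach is approached as far as the arm can. A call with a gripper value outside its range is refused whole. The fingers move at their own pace and stop on an object; the grip force is fixed at half the most. Time passes only in rows, so rows that repeat a pose let the fingers close. It gives the time, the measured TCP pose, the force and the opening at its end, in the units of the state.
- bot.get_state(): the state, without advancing time (a new reading comes with each control period).
- bot.camera(name): name is "side" or "top"; returns the picture (384x512x3 uint8, blue, green, red); there is no depth.
- bot.get_calibration(name): a dict with "fx", "fy", "cx", "cy" (pixels), "R" (3x3) and "t" (3): a world point X has camera coordinates R X + t. Camera axes: x right, y down, z forward; pixel columns grow to the right and rows downward; lengths in m; the calibration is good to about 2 mm. A picture is of the moment at which its call begins. get_calibration takes no time and is no camera call.
- bot.hand_in(): hands the job in, once; it reports no verdict.
The state is a dict: "time": time; "joint_pos": joint angles; "qvel": joint speeds; "joint_efforts": joint torques, N m; "tcp_pos": TCP position; "tcp_rot": TCP orientation; "ft_force": force on the tool from outside, world axes, zero at the start; "torque": the same for the moment, N m; "opening": opening from 0.0 (shut) to 1.0 (fully open).
Only numpy, scipy, OpenCV 4.12 (cv2) and the standard library are available. Lean on these libraries where they do the work, as an engineer would, in place of code of your own. Each camera call takes 0.05 s, during which the arm holds its last target. There are 200 camera calls.

## Working session

There is one attempt and no reset: what is moved stays moved. The work goes in short steps, Python scripts to look and compute and a tool call to move; the robot and the scene stay as the last step left them, time stands still between calls to the robot, and variables do not carry over. Pictures are saved under pics/ and viewed, about 8 in all and at most 12, crops included, and the job is handed in when it is done.

Besides the shell and the picture viewer there is one more tool, called after "Request:" by a JSON object that holds its "fn" and its "kwargs". play_rows: Moves the arm, as the interface text tells. Its arguments: {"type":"object","properties":{"commands":{"type":"array"}},"required":["commands"]}

```bash
mkdir -p pics
cat > h.py <<'E'
import numpy as np, cv2
from bench import bot
def grab(n,name):
    im=bot.camera(n); cv2.imwrite(f'pics/{name}.png',im); return im
def ray(n,u,v):
    c=bot.get_calibration(n); R=np.array(c['R']);t=np.array(c['t'])
    return -R.T@t, R.T@np.array([(u-c['cx'])/c['fx'],(v-c['cy'])/c['fy'],1])
def onz(n,u,v,z):
    o,d=ray(n,u,v); return o+d*(z-o[2])/d[2]
def tri(a,b):
    (o1,d1),(o2,d2)=ray('top',*a),ray('side',*b)
    s=np.linalg.lstsq(np.c_[d1,-d2],o2-o1,rcond=None)[0]
    p,q=o1+s[0]*d1,o2+s[1]*d2
    return (p+q)/2,np.linalg.norm(p-q)
def proj(n,X):
    c=bot.get_calibration(n); p=np.array(c['R'])@np.array(X)+np.array(c['t'])
    return np.array([c['fx']*p[0]/p[2]+c['cx'],c['fy']*p[1]/p[2]+c['cy']])
E
python3 - <<'E'
from h import *
a=grab('top','t0');b=grab('side','s0')
for n in('top','side'):
    c=bot.get_calibration(n);print(n,c['fx'],-np.array(c['R']).T@np.array(c['t']),np.array(c['R'])[2])
print(bot.get_state())
cv2.imwrite('pics/t0b.png',cv2.resize(a,(800,600),interpolation=cv2.INTER_CUBIC))
cv2.imwrite('pics/s0b.png',cv2.resize(b,(800,600),interpolation=cv2.INTER_CUBIC))
E
```

```text
top 360.30661950136573 [ 0.37189435 -0.11644312  1.11301439] [ 0.19091923 -0.01200472 -0.98153234]
side 496.287345601092 [ 0.35074755 -1.37954399  0.92134319] [ 0.13803133  0.83175334 -0.53771157]
{'time': 0.1, 'joint_pos': array([ 1.08342670e+00,  4.80789917e-01,  1.59676921e+00,  1.73157959e-08,
        1.06509660e+00, -4.66050486e-02]), 'qvel': array([ 0.00080553, -0.00076017, -0.00074868, -0.00045806, -0.00083125,
       -0.00034722]), 'joint_efforts': array([ 1.89019098e-03, -9.52263951e+01, -4.31042755e+01, -7.75226113e-05,
        5.37292479e-03,  4.63460822e-05]), 'tcp_pos': array([0.27714199, 0.5875971 , 0.24943859]), 'tcp_rot': array([ 8.44579984e-01,  5.35429143e-01, -4.61699259e-04,  2.63369286e-04]), 'ft_force': array([ 0.22268174, -0.4049318 ,  0.83052601]), 'torque': array([-0.04529505,  0.003622  ,  0.04899876]), 'opening': 0.9978308455313836}
```

View pics/t0b.png

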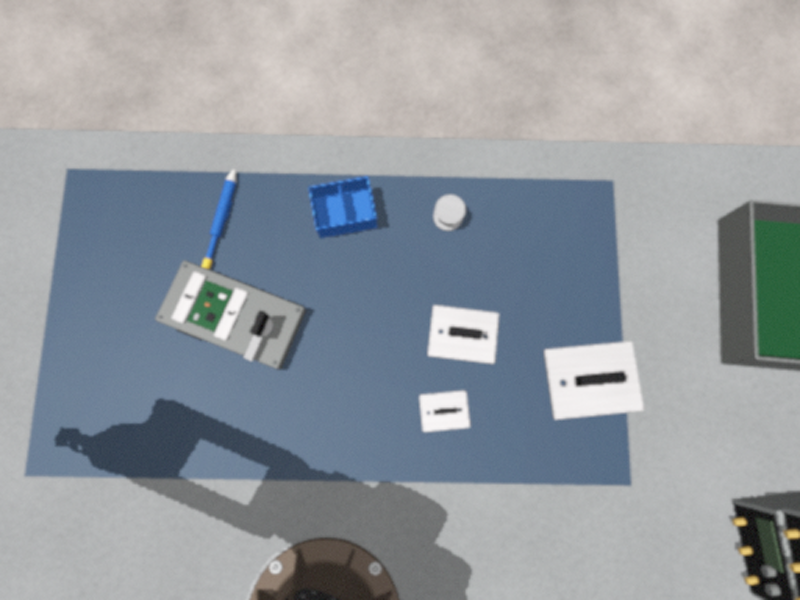

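View pics/s0b.png

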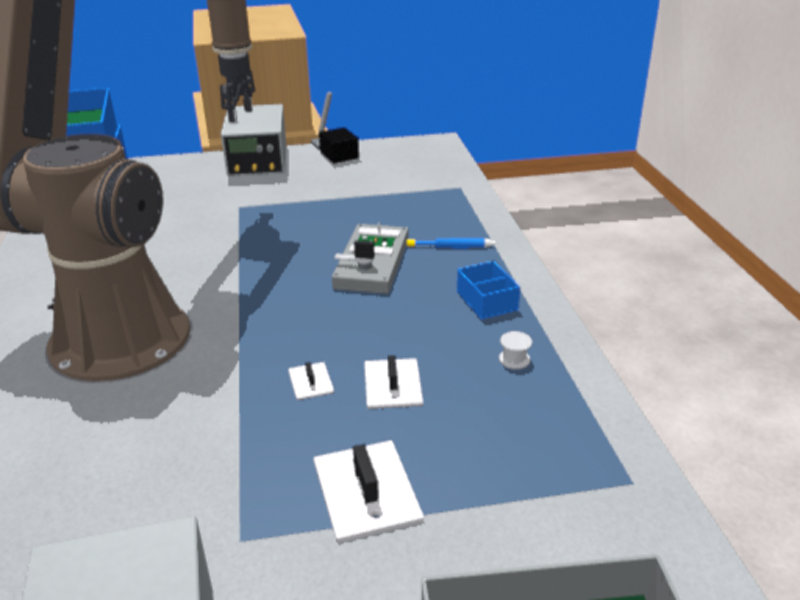

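Candidates for the plate (800-px top view): medium (463,333), small (445,410) and large (594,380). Next I measure their sizes. The jig is at (232,315), with its pins at the ±y strips and the knob near (260,323).

Run:
```python
from h import *
for n in('top','side'):
    im=cv2.imread(f'pics/{n[0]}0.png'); hsv=cv2.cvtColor(im,cv2.COLOR_BGR2HSV)
    m=((hsv[...,2]>200)&(hsv[...,1]<40)).astype(np.uint8)
    k,l,st,ce=cv2.connectedComponentsWithStats(m)
    for i in range(1,k):
        if 60<st[i,4]<6000:
            cs,_=cv2.findContours((l==i).astype(np.uint8),cv2.RETR_EXTERNAL,cv2.CHAIN_APPROX_NONE)
            h=cv2.convexHull(cs[0])
            P=np.array([onz(n,u,v,.008)[:2] for u,v in h[:,0]+0.0],np.float32)
            r=cv2.minAreaRect(P); print(n,ce[i].round(1),st[i,4],'z8 rect',np.round(r[0],4),np.round(r[1],4),round(r[2],1))
t=cv2.imread('pics/t0.png');s=cv2.imread('pics/s0.png')
A=cv2.resize(t[160:240,95:205],(800,582),interpolation=cv2.INTER_CUBIC);cv2.imwrite('pics/jt.png',A)
B=cv2.resize(s[135:195,205:285],(800,600),interpolation=cv2.INTER_CUBIC);cv2.imwrite('pics/js.png',B)
C=cv2.resize(t[185:240,262:332],(510,400),interpolation=cv2.INTER_CUBIC)
D=cv2.resize(s[220:266,225:279],(470,400),interpolation=cv2.INTER_CUBIC)
cv2.imwrite('pics/pl.png',cv2.resize(np.hstack([C,D]),(800,326)))
```

```text
top [183.7  39.5] 3114 z8 rect [1.1102 0.1179] [0.2208 0.3225] 89.3
top [435.2  40.9] 3181 z8 rect [ 1.1256 -0.7481] [0.2385 0.3484] 88.2
top [16.7 34.6] 424 z8 rect [1.1163 0.6884] [0.1579 0.0784] 11.6
top [269.3  39.7] 453 z8 rect [ 1.1201 -0.1668] [0.1641 0.0772] 10.8
top [42.2 32. ] 379 z8 rect [1.1316 0.6014] [0.095  0.0816] 22.4
top [293.5  38. ] 407 z8 rect [ 1.1306 -0.2489] [0.0949 0.0889] 18.3
top [224.8  64.4] 440 z8 rect [ 1.0328 -0.0097] [0.1457 0.0753] 34.6
top [128.8  55.2] 184 z8 rect [1.0501 0.3017] [0.0793 0.0518] 68.9
top [382.2  61.3] 178 z8 rect [ 1.0536 -0.5551] [0.0776 0.0551] 85.2
top [478.2  70.8] 323 z8 rect [ 1.0257 -0.8745] [0.1038 0.0688] 19.3
top [287.  133.9] 258 z8 rect [ 0.7821 -0.2249] [0.0562 0.0688] 44.4
top [119.7 189.8] 267 z8 rect [0.5903 0.2933] [0.0266 0.1045] 69.6
top [147.1 200.8] 270 z8 rect [0.5574 0.2058] [0.0259 0.1051] 69.5
top [295.7 213.7] 1166 z8 rect [ 0.5259 -0.2562] [0.1307 0.1002] 84.1
top [160.9 222.4] 65 z8 rect [0.4902 0.159 ] [0.0139 0.0432] 70.5
top [379.5 243.1] 2240 z8 rect [ 0.4406 -0.5123] [0.1347 0.1764] 6.2
top [283.7 262.8] 624 z8 rect [ 0.3754 -0.2186] [0.0696 0.0902] 6.1
side [163.3  76.9] 467 z8 rect [0.2898 1.2391] [0.2483 0.1883] 85.9
side [ 14.8 185.2] 2164 z8 rect [-0.2345  0.247 ] [0.1102 0.5645] 13.5
side [147.5 180.4] 102 z8 rect [0.2169 0.1736] [0.0378 0.1047] 0.0
side [330.  217.6] 184 z8 rect [ 0.7883 -0.1768] [0.0604 0.0561] 73.6
side [503.3 225.3] 98 z8 rect [ 1.2953 -0.3105] [0.0803 0.0307] 39.2
side [250.9 244.8] 860 z8 rect [ 0.5238 -0.2573] [0.1341 0.1014] 84.2
side [198.4 243.3] 410 z8 rect [ 0.3732 -0.2233] [0.0704 0.0937] 6.0
```

View pics/jt.png

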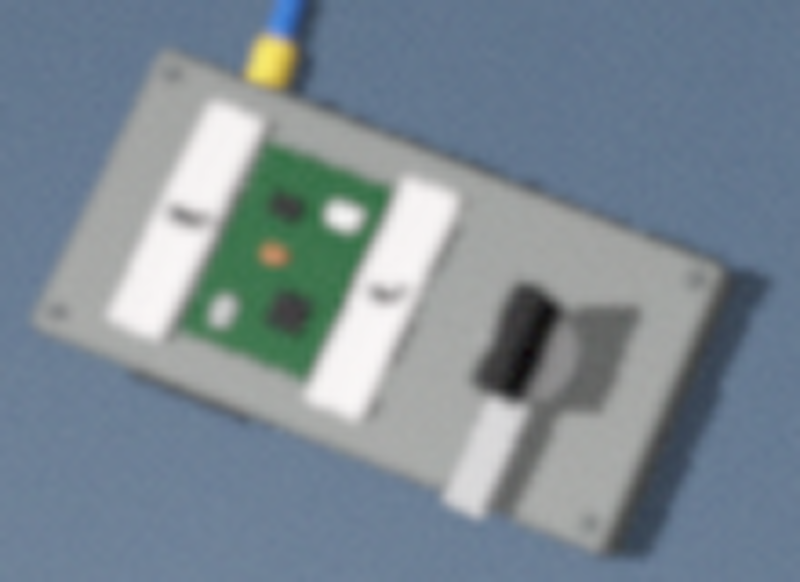

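View pics/js.png

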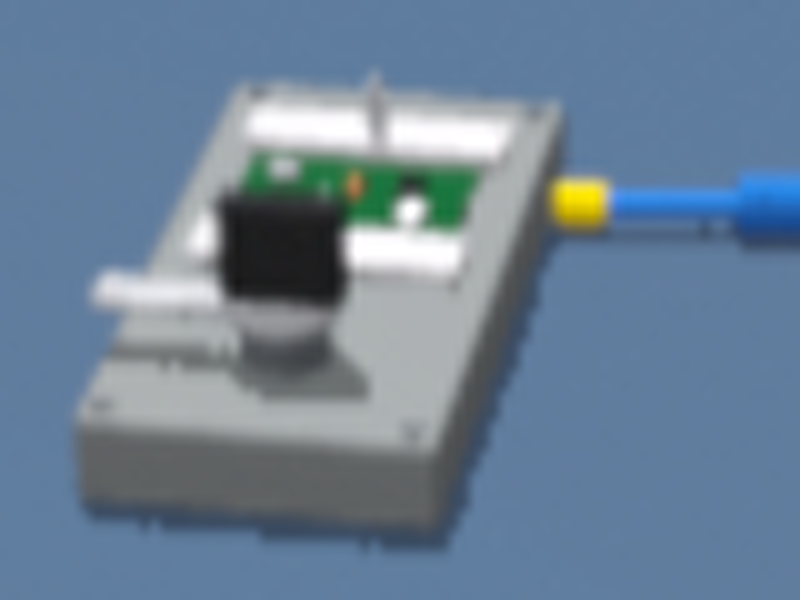

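View pics/pl.png

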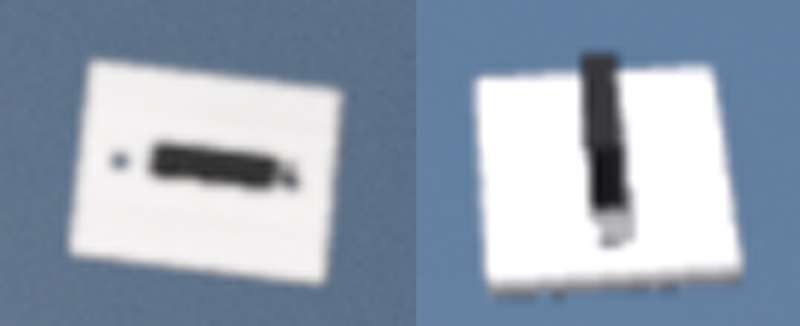

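Medium blob is 131 × 100 mm, so it is the plate meant; the others are 90 × 70 and 176 × 135. The crop shows its handle and both holes. In the jig crops the tongue points to −x, both pins are visible in top, and the far pin tip is at side (242.5,142.5). Next: positions from both views.

```bash
cat >> h.py <<'E'
from scipy.spatial.transform import Rotation as Ro
def rel(p,yaw):
    "shift+turn from the measured pose to TCP p, tool down, tool x at world yaw (deg)"
    s=bot.get_state(); R=Ro.from_quat(s['tcp_rot'])
    y=np.radians(yaw); T=Ro.from_matrix(np.c_[[np.cos(y),np.sin(y),0],[np.sin(y),-np.cos(y),0],[0,0,-1]])
    return np.r_[R.inv().apply(np.array(p)-s['tcp_pos']),(R.inv()*T).as_rotvec()].round(4).tolist()
def blobs(n,im,z,lo=200,sat=40):
    hsv=cv2.cvtColor(im,cv2.COLOR_BGR2HSV); m=((hsv[...,2]>lo)&(hsv[...,1]<sat)).astype(np.uint8)
    out=[]
    for c in cv2.findContours(m,cv2.RETR_EXTERNAL,cv2.CHAIN_APPROX_NONE)[0]:
        if cv2.contourArea(c)>40:
            P=np.array([onz(n,u,v,z)[:2] for u,v in cv2.convexHull(c)[:,0]+0.0],np.float32)
            out.append((c.reshape(-1,2).mean(0),cv2.minAreaRect(P)))
    return out
E
python3 - <<'E'
from h import *
t=cv2.imread('pics/t0.png');s=cv2.imread('pics/s0.png')
st=[r for c,r in blobs('top',t,.041) if abs(max(r[1])-.1)<.006 and min(r[1])<.03]
for r in st: print('strip',np.round(r[0],4),np.round(r[1],4),r[2])
a,b=np.array(st[0][0]),np.array(st[1][0]); d=(a-b); d*=np.sign(d[1])
print('mid',(a+b)/2,'dist',np.linalg.norm(d),'yaw',np.degrees(np.arctan2(d[1],d[0]))-90)
print('pin tip tri',tri((118.65,189.0),(242.5,142.5)))
# jig top outline corners (z=.035), from crop; top tall scale
f=lambda u,v:(95+u*110/800-.43,160+v*80/582-.43)
g=lambda u,v:(205+u/10-.45,135+v/10-.45)
C=[(165,52),(725,265),(608,553),(35,322)]
P=np.array([onz('top',*f(*c),.035)[:2] for c in C]);print('jigtop corners',P.round(4).tolist(),'c',P.mean(0))
print('jig corner tri: -y+x',tri(f(725,265),g(440,450)),'+y-x..',tri(f(165,52),g(560,105)))
print('knob top centre z.098',onz('top',*f(530,335),.098))
print('tongue tip end z.057',onz('top',*f(462,508),.057))
# plate corners
def quad(im,uv):
    hsv=cv2.cvtColor(im,cv2.COLOR_BGR2HSV); m=((hsv[...,2]>200)&(hsv[...,1]<40)).astype(np.uint8)
    for c in cv2.findContours(m,cv2.RETR_EXTERNAL,cv2.CHAIN_APPROX_NONE)[0]:
        if cv2.pointPolygonTest(c,uv,False)>=0:
            h=cv2.convexHull(c);
            for e in np.arange(1,12,.5):
                q=cv2.approxPolyDP(h,e,True)
                if len(q)==4:return q[:,0].astype(float)
qt=quad(t,(312,205)) if quad(t,(312,205)) is not None else quad(t,(280,220))
qs=quad(s,(240,250))
print(qt.tolist(),qs.tolist())
for q in qt:
    w=onz('top',*q,.008); j=np.argmin([np.linalg.norm(proj('side',w)-k) for k in qs]); print('plate corner',w.round(4),tri(q,qs[j]))
E
```

```text
strip [0.5519 0.1962] [0.0251 0.102 ] 69.53353881835938
strip [0.5838 0.2811] [0.0259 0.1014] 69.57597351074219
mid [0.56784105 0.23860937] dist 0.09071787620743094 yaw -20.616945515432164
pin tip tri (array([0.58207289, 0.27656708, 0.06298787]), np.float64(0.0018470200713043802))
jigtop corners [[0.6564, 0.2975], [0.5697, 0.057], [0.4492, 0.0987], [0.54, 0.3406]] c [0.55383235 0.19844613]
jig corner tri: -y+x (array([0.56966598, 0.05733988, 0.03269061]), np.float64(0.0008363191927272071)) +y-x.. (array([0.65632244, 0.29790433, 0.03392789]), np.float64(0.0007833265628721883))
knob top centre z.098 [0.52882007 0.12139843 0.098     ]
tongue tip end z.057 [0.46450928 0.15371054 0.057     ]
[[277.0, 196.0], [318.0, 201.0], [315.0, 231.0], [275.0, 227.0]] [[266.0, 230.0], [269.0, 257.0], [235.0, 259.0], [234.0, 231.0]]
plate corner [ 0.5797 -0.1964  0.008 ] (array([ 0.58048127, -0.19668019,  0.00395242]), np.float64(2.677925065336526e-05))
plate corner [ 0.5664 -0.3245  0.008 ] (array([ 0.56530912, -0.32463992,  0.00683873]), np.float64(0.0025710868238878262))
plate corner [ 0.4727 -0.3138  0.008 ] (array([ 0.4708233 , -0.3140465 ,  0.00601247]), np.float64(0.004173132648772704))
plate corner [ 0.4827 -0.1908  0.008 ] (array([ 0.48293591, -0.19068741,  0.0098363 ]), np.float64(0.0007425774710400982))
```

Run:
```python
from h import *
print(rel([.5255,-.2565,.20],-5.9))
```

```text
[-0.6574, 0.5847, 0.0501, 0.0006, 0.001, 1.233]
```

Request:
{"fn": "play_rows", "kwargs": {"commands": [[[-0.657, 0.585, 0.0, 0, 0, 1.233, 0], [-0.657, 0.585, 0.0, 0, 0, 1.233, 0], [-0.657, 0.585, 0.0, 0, 0, 1.233, 0], [-0.657, 0.585, 0.0, 0, 0, 1.233, 0], [-0.657, 0.585, 0.0, 0, 0, 1.233, 0]]]}}

```text
time: 0.72
tcp_pos: [0.3657, 0.2862, 0.25]
tcp_rot: [0.996, 0.093, -0.0, 0.0]
ft_force: [1.5, 0.2, -0.2]
opening: 0.999
```

Run:
```python
from h import *
print(rel([.5255,-.2565,.20],-5.9))
```

```text
[0.0563, 0.5629, 0.0504, 0.0008, 0.0002, 0.2897]
```

Request:
{"fn": "play_rows", "kwargs": {"commands": [[[0.056, 0.563, 0.05, 0, 0, 0.29, 0], [0.056, 0.563, 0.05, 0, 0, 0.29, 0], [0.056, 0.563, 0.05, 0, 0, 0.29, 0], [0.056, 0.563, 0.05, 0, 0, 0.29, 0], [0.056, 0.563, 0.05, 0, 0, 0.29, 0]]]}}

```text
time: 1.35
tcp_pos: [0.4534, -0.0127, 0.2227]
tcp_rot: [0.999, -0.052, 0.0, 0.0]
ft_force: [1.3, 1.2, -0.1]
opening: 0.995
```

Run:
```python
from h import *
print(rel([.5255,-.2565,.12],-5.9))
```

```text
[0.0969, 0.235, 0.1029, 0.0008, -0.0002, -0.0004]
```

Request:
{"fn": "play_rows", "kwargs": {"commands": [[[0.097, 0.235, 0.103, 0, 0, 0, 0], [0.097, 0.235, 0.103, 0, 0, 0, 0], [0.097, 0.235, 0.103, 0, 0, 0, 0], [0.097, 0.235, 0.103, 0, 0, 0, 0], [0.097, 0.235, 0.103, 0, 0, 0, 0]]]}}

```text
time: 1.98
tcp_pos: [0.5256, -0.2592, 0.1183]
tcp_rot: [0.999, -0.053, -0.0, 0.0]
ft_force: [-0.1, 0.5, -0.5]
opening: 0.998
```

Run:
```python
from h import *
print(rel([.5255,-.2565,.034],-5.9))
```

```text
[-0.0003, -0.0027, 0.0843, 0.0005, 0.0008, -0.0025]
```

Request:
{"fn": "play_rows", "kwargs": {"commands": [[[0, -0.003, 0.03, 0, 0, -0.002, 0], [0, -0.003, 0.06, 0, 0, -0.002, 0], [0, -0.003, 0.08, 0, 0, -0.002, 0], [0, -0.003, 0.084, 0, 0, -0.002, 0], [0, -0.003, 0.084, 0, 0, -0.002, 0.3]]]}}

```text
time: 2.6
tcp_pos: [0.526, -0.256, 0.0347]
tcp_rot: [0.999, -0.052, -0.0, 0.0]
ft_force: [0.5, 0.5, -0.1]
opening: 0.817
```

Request:
{"fn": "play_rows", "kwargs": {"commands": [[[0, 0, 0, 0, 0, 0, 0.6], [0, 0, 0, 0, 0, 0, 0.8], [0, 0, 0, 0, 0, 0, 1], [0, 0, 0, 0, 0, 0, 1], [0, 0, 0, 0, 0, 0, 1]]]}}

```text
time: 3.22
tcp_pos: [0.526, -0.256, 0.0353]
tcp_rot: [0.999, -0.052, -0.0, 0.0]
ft_force: [-2.6, 2.0, 9.8]
opening: 0.179
```

Request:
{"fn": "play_rows", "kwargs": {"commands": [[[0, 0, 0, 0, 0, 0, 1], [0, 0, 0, 0, 0, 0, 1], [0, 0, 0, 0, 0, 0, 1], [0, 0, 0, 0, 0, 0, 1], [0, 0, 0, 0, 0, 0, 1]]]}}

```text
time: 3.85
tcp_pos: [0.526, -0.256, 0.0354]
tcp_rot: [0.999, -0.052, -0.0, 0.0]
ft_force: [-2.2, 0.4, 1.9]
opening: 0.175
```

Request:
{"fn": "play_rows", "kwargs": {"commands": [[[0, 0, -0.03, 0, 0, 0, 1], [0, 0, -0.07, 0, 0, 0, 1], [0, 0, -0.11, 0, 0, 0, 1], [0, 0, -0.145, 0, 0, 0, 1], [0, 0, -0.16, 0, 0, 0, 1]]]}}

```text
time: 4.47
tcp_pos: [0.5267, -0.2562, 0.197]
tcp_rot: [0.999, -0.052, 0.001, 0.001]
ft_force: [0.4, -0.7, -4.5]
opening: 0.173
```

Run:
```python
from h import *
print(rel([.5678,.2386,.19],-20.5), bot.get_state()['ft_force'])
```

```text
[-0.0101, -0.4964, 0.0062, 0.0013, -0.0018, 0.2547] [ 0.37120756 -0.65782374 -4.5098611 ]
```

Weight −4.5 N, so the plate is held. Transit.

Request:
{"fn": "play_rows", "kwargs": {"commands": [[[-0.002, -0.04, 0, 0, 0, 0.04, 1], [-0.003, -0.09, 0, 0, 0, 0.08, 1], [-0.004, -0.145, 0, 0, 0, 0.12, 1], [-0.005, -0.2, 0, 0, 0, 0.16, 1], [-0.006, -0.25, 0, 0, 0, 0.2, 1]]]}}

```text
time: 5.1
tcp_pos: [0.5459, -0.0051, 0.1956]
tcp_rot: [0.988, -0.152, 0.0, 0.001]
ft_force: [1.2, -1.0, -4.2]
opening: 0.179
```

Run:
```python
from h import *
print(rel([.5678,.2386,.19],-20.5))
```

```text
[-0.0522, -0.239, 0.0052, 0.0014, -0.0007, 0.0535]
```

Request:
{"fn": "play_rows", "kwargs": {"commands": [[[-0.012, -0.055, 0.001, 0, 0, 0.02, 1], [-0.025, -0.115, 0.002, 0, 0, 0.03, 1], [-0.038, -0.17, 0.003, 0, 0, 0.04, 1], [-0.048, -0.22, 0.004, 0, 0, 0.05, 1], [-0.052, -0.239, 0.005, 0, 0, 0.054, 1]]]}}

```text
time: 5.72
tcp_pos: [0.5675, 0.2412, 0.1889]
tcp_rot: [0.984, -0.177, -0.0, 0.001]
ft_force: [0.3, -0.4, -3.0]
opening: 0.176
```

Run:
```python
from h import *
print(rel([.5678,.2386,.115],-20.5),bot.get_state()['tcp_pos'])
```

```text
[0.0012, 0.0021, 0.0739, 0.0018, 0.0002, 0.0016] [0.56746843 0.24115299 0.18892006]
```

Request:
{"fn": "play_rows", "kwargs": {"commands": [[[0.001, 0.002, 0.03, 0, 0, 0, 1], [0.001, 0.002, 0.06, 0, 0, 0, 1], [0.001, 0.002, 0.074, 0.001, 0, 0.001, 1], [0.001, 0.002, 0.074, 0.001, 0, 0.001, 1], [0.001, 0.002, 0.074, 0.001, 0, 0.001, 1]]]}}

```text
time: 6.35
tcp_pos: [0.5683, 0.2388, 0.1158]
tcp_rot: [0.984, -0.178, 0.0, 0.0]
ft_force: [-0.1, 0.2, -3.7]
opening: 0.177
```

Run:
```python
from h import *
t=grab('top','t1');s=grab('side','s1')
A=cv2.resize(t[150:245,85:205],(500,396),interpolation=cv2.INTER_CUBIC)
B=cv2.resize(s[115:195,195:295],(500,396),interpolation=cv2.INTER_CUBIC)
cv2.imwrite('pics/c1.png',cv2.resize(np.vstack([A,B]),(379,600)) if 0 else np.hstack([A,B])[:, :1000]);
cv2.imwrite('pics/c1.png',cv2.resize(np.hstack([A,B]),(800,317)))
st=bot.get_state(); z=st['tcp_pos'][2]-.0354+.008; print(st['tcp_pos'],z)
for n,i in(('top',t),('side',s)):
  for c,r in blobs(n,i,z):
    if np.hypot(r[0][0]-.57,r[0][1]-.24)<.08: print(n,c.round(1),np.round(r[0],4),np.round(r[1],4),round(r[2],1))
```

```text
[0.56830248 0.23888721 0.11602784] 0.08862784388270617
top [133.  207.2] [0.5278 0.2245] [0.0884 0.0421] 72.7
top [134.6 179.8] [0.6035 0.222 ] [0.0261 0.0259] 63.8
side [250.2 138.7] [0.6074 0.2464] [0.0894 0.0383] 74.5
side [229.2 143. ] [0.5338 0.2467] [0.1364 0.0363] 72.1
```

View pics/c1.png

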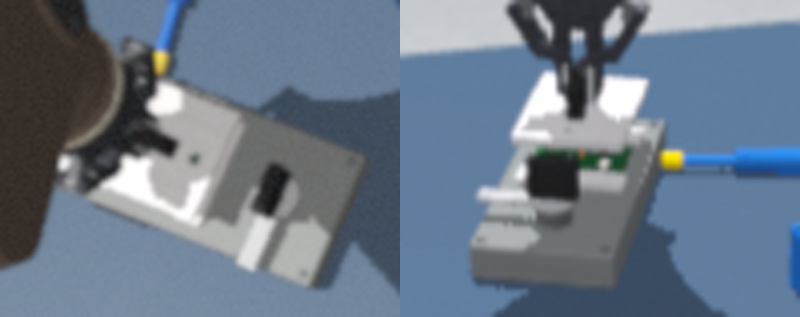

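Top view: the −y hole is at about (143,197) px, with the arm hiding the +y half. Side view: the plate hovers over the jig, level. Next I compare the plate and jig in the same cameras, so calibration error cancels.

Run:
```python
from h import *
U=8
def up(im): return cv2.resize(im,None,fx=U,fy=U,interpolation=cv2.INTER_CUBIC)
def pix(p): return (np.asarray(p)+.5)/U-.5
for n,box in(('top',(90,155,210,245)),('side',(205,135,270,195))):
    im=cv2.imread(f'pics/{n[0]}0.png'); x0,y0,x1,y1=box; c=up(im[y0:y1,x0:x1]); h=cv2.cvtColor(c,cv2.COLOR_BGR2HSV)
    for lo in (115,130,145):
        m=((h[...,1]<75)&(h[...,2]>lo)).astype(np.uint8)*255
        m=cv2.morphologyEx(m,cv2.MORPH_CLOSE,np.ones((81,81))); m=cv2.morphologyEx(m,cv2.MORPH_OPEN,np.ones((121,121)))
        k=max(cv2.findContours(m,0,1)[0],key=cv2.contourArea)
        P=np.array([onz(n,*(pix(q)+[x0,y0]),.035)[:2] for q in cv2.convexHull(k)[:,0]],np.float32)
        r=cv2.minAreaRect(P); a=np.radians(69.5); sc=np.array(r[0])+.04*np.array([np.cos(a),np.sin(a)])
        print(n,lo,'jig',np.round(r[0],4),np.round(r[1],4),round(r[2],1),'seat',sc.round(4))
# hole in t1
t=cv2.imread('pics/t1.png'); g=cv2.cvtColor(t,cv2.COLOR_BGR2GRAY).astype(float)
w=g[194:202,139:148]; print(w.astype(int))
d=np.clip(np.percentile(w,60)-25-w,0,None); yy,xx=np.mgrid[194:202,139:148]
uv=((xx*d).sum()/d.sum(),(yy*d).sum()/d.sum())
st=bot.get_state(); a=np.radians(69.5); tc=st['tcp_pos'][:2]
print('hole px',uv,'world',onz('top',*uv,.0886-.002),'robot pred',tc-.045*np.array([np.cos(a),np.sin(a)]))
# pin near t0: raw grey
g0=cv2.cvtColor(cv2.imread('pics/t0.png'),cv2.COLOR_BGR2GRAY); print(g0[194:206,140:156]); print(g0[184:196,112:128])
for k,sg in(('-',-1),('+',1)):
    b=np.array([.5678,.2386])+sg*.045*np.array([np.cos(a),np.sin(a)])
    print('pin',k,proj('top',[*b,.041]),proj('top',[*b,.063]),'side tip',proj('side',[*b,.063]),proj('side',[*b,.041]))
g1=cv2.cvtColor(cv2.imread('pics/s0.png'),cv2.COLOR_BGR2GRAY); print(g1[140:152,236:249])
```

```text
top 115 jig [0.5574 0.1949] [0.2807 0.3686] 2.4 seat [0.5714 0.2324]
top 130 jig [0.5574 0.1949] [0.2807 0.3686] 2.4 seat [0.5714 0.2324]
top 145 jig [0.5386 0.1918] [0.2343 0.3696] 1.0 seat [0.5526 0.2293]
side 115 jig [0.5922 0.2333] [0.1638 0.0663] 79.9 seat [0.6062 0.2708]
side 130 jig [0.5925 0.2374] [0.1556 0.0643] 80.0 seat [0.6065 0.2749]
side 145 jig [0.593 0.241] [0.1484 0.0629] 80.0 seat [0.607  0.2785]
[[166 174 175 173 173 172 174 176 176]
 [173 175 173 167 159 162 171 174 176]
 [176 174 161 142 126 135 162 173 177]
 [177 173 151 115  96 124 158 173 177]
 [178 174 155 126 110 137 165 177 179]
 [179 177 169 155 145 158 171 178 178]
 [178 179 176 174 171 175 177 177 176]
 [178 177 178 179 178 179 179 179 178]]
hole px (np.float64(142.948), np.float64(197.1648)) world [0.55384369 0.19596422 0.0866    ] robot pred [0.55254315 0.19673696]
[[ 95  94  95  95 107 154 211 236 244 245 245 245 245 239 219 176]
 [ 95  95  95  96 122 183 227 242 245 244 245 245 244 232 200 153]
 [ 96  98  95 103 151 210 237 243 244 245 246 246 240 219 177 147]
 [ 97  96  95 123 180 225 240 242 244 24
[... 1581 characters left out ...]
2.01885992] [242.64061438 147.19138649]
[[120 120 120 120 120 119 120 120 120 119 119 120 119]
 [119 120 120 119 120 120 123 120 119 119 119 119 119]
 [121 121 121 120 120 128 144 124 119 119 120 119 119]
 [135 135 135 133 130 145 151 131 125 124 124 124 122]
 [167 164 164 164 162 161 149 159 153 153 153 153 144]
 [198 188 186 186 184 169 146 159 175 176 176 174 170]
 [241 238 238 238 235 203 153 171 210 214 212 202 200]
 [254 254 254 254 252 226 163 187 241 246 245 242 242]
 [243 251 253 253 252 240 181 196 249 254 254 254 254]
 [201 210 212 213 220 215 185 192 228 232 233 240 242]
 [138 142 143 150 161 162 158 162 178 185 188 198 199]
 [ 98  99  99 107 113 112 115 115 120 127 129 132 138]]
```

Run:
```python
from h import *
print(rel([.5666,.2389,.0975],-20.5),rel([.5666,.2389,.0925],-20.5),bot.get_state()['ft_force'])
```

```text
[-0.0016, 0.0006, 0.0185, -0.0002, -0.0011, 0.0005] [-0.0016, 0.0006, 0.0235, -0.0002, -0.0011, 0.0005] [ 0.51990927 -0.08715506 -3.66862002]
```

Request:
{"fn": "play_rows", "kwargs": {"commands": [[[-0.0016, 0.0006, 0.004, 0, -0.001, 0, 1], [-0.0016, 0.0006, 0.01, 0, -0.001, 0, 1], [-0.0016, 0.0006, 0.016, 0, -0.001, 0, 1], [-0.0016, 0.0006, 0.02, 0, -0.001, 0, 1], [-0.0016, 0.0006, 0.0235, 0, -0.001, 0, 1]]]}}

```text
time: 7.08
tcp_pos: [0.5665, 0.2389, 0.0921]
tcp_rot: [0.984, -0.178, -0.0, -0.0]
ft_force: [1.0, 0.2, -3.9]
opening: 0.179
```

Request:
{"fn": "play_rows", "kwargs": {"commands": [[[0, 0, 0.0015, 0, 0, 0, 1], [0, 0, 0.003, 0, 0, 0, 1], [0, 0, 0.0045, 0, 0, 0, 1], [0, 0, 0.006, 0, 0, 0, 1], [0, 0, 0.006, 0, 0, 0, 1]]]}}

```text
time: 7.7
tcp_pos: [0.5665, 0.2389, 0.086]
tcp_rot: [0.984, -0.178, -0.0, -0.0]
ft_force: [-0.4, 0.4, -3.4]
opening: 0.175
```

Request:
{"fn": "play_rows", "kwargs": {"commands": [[[0, 0, 0.002, 0, 0, 0, 1], [0, 0, 0.004, 0, 0, 0, 1], [0, 0, 0.006, 0, 0, 0, 1], [0, 0, 0.008, 0, 0, 0, 1], [0, 0, 0.0085, 0, 0, 0, 1]]]}}

```text
time: 8.32
tcp_pos: [0.5664, 0.2388, 0.0773]
tcp_rot: [0.984, -0.178, -0.0, 0.0]
ft_force: [0.9, 0.4, -2.9]
opening: 0.174
```

Request:
{"fn": "play_rows", "kwargs": {"commands": [[[0, 0, 0.0005, 0, 0, 0, 1], [0, 0, 0.001, 0, 0, 0, 1], [0, 0, 0.0015, 0, 0, 0, 1], [0, 0, 0.002, 0, 0, 0, 1], [0, 0, 0.002, 0, 0, 0, 1]]]}}

```text
time: 8.95
tcp_pos: [0.5664, 0.2388, 0.0763]
tcp_rot: [0.984, -0.178, -0.0, -0.0]
ft_force: [-4.8, -3.4, 14.5]
opening: 0.178
```

Contact exactly at seat height (0.0763 − 0.0354 = 0.041). Release.

Request:
{"fn": "play_rows", "kwargs": {"commands": [[[0, 0, -0.0005, 0, 0, 0, 0.8], [0, 0, -0.0005, 0, 0, 0, 0.5], [0, 0, -0.0005, 0, 0, 0, 0.3], [0, 0, -0.0005, 0, 0, 0, 0.2], [0, 0, -0.0005, 0, 0, 0, 0.2]]]}}

```text
time: 9.57
tcp_pos: [0.5665, 0.2388, 0.0767]
tcp_rot: [0.984, -0.178, -0.0, -0.0]
ft_force: [-0.9, 0.6, 1.1]
opening: 0.801
```

Request:
{"fn": "play_rows", "kwargs": {"commands": [[[0, 0, 0, 0, 0, 0, 0.2], [0, 0, 0, 0, 0, 0, 0.2], [0, 0, 0, 0, 0, 0, 0.2], [0, 0, -0.02, 0, 0, 0, 0.2], [0, 0, -0.05, 0, 0, 0, 0.2]]]}}

```text
time: 10.2
tcp_pos: [0.5658, 0.2386, 0.1265]
tcp_rot: [0.984, -0.178, -0.001, 0.0]
ft_force: [-0.6, 0.0, 0.2]
opening: 0.799
```

Request:
{"fn": "play_rows", "kwargs": {"commands": [[[0, 0, -0.03, 0, 0, 0, 0], [0, 0, -0.05, 0, 0, 0, 0], [0.09, 0.11, -0.05, 0, 0, 0, 0], [0.09, 0.11, -0.05, 0, 0, 0, 0], [0.09, 0.11, -0.05, 0, 0, 0, 0]]]}}

```text
time: 10.82
tcp_pos: [0.6126, 0.101, 0.1766]
tcp_rot: [0.984, -0.179, -0.001, 0.001]
ft_force: [-0.3, -0.2, -0.5]
opening: 1.003
```

Run:
```python
from h import *
t=grab('top','t2');s=grab('side','s2')
A=cv2.resize(t[150:245,85:205],(500,396),interpolation=cv2.INTER_CUBIC)
B=cv2.resize(s[115:195,195:295],(500,396),interpolation=cv2.INTER_CUBIC)
cv2.imwrite('pics/c2.png',cv2.resize(np.hstack([A,B]),(800,317)))
a=np.radians(69.5)
k=np.array([.5664,.2388])-.115*np.array([np.cos(a),np.sin(a)]); print(k, rel([*k,.15],69.5))
for n,i in(('top',t),('side',s)):
  for c,r in blobs(n,i,.049):
    if np.hypot(r[0][0]-.57,r[0][1]-.24)<.08: print(n,c.round(1),np.round(r[0],4),np.round(r[1],4),round(r[2],1))
```

```text
[0.52612615 0.1310827 ] [-0.0907, 0.0034, 0.0266, -0.0002, 0.0022, -1.5729]
side [247.5 151.8] [0.5945 0.2255] [0.1391 0.0454] 74.0
side [229.7 150.7] [0.5347 0.2456] [0.1298 0.0365] 69.3
```

View pics/c2.png

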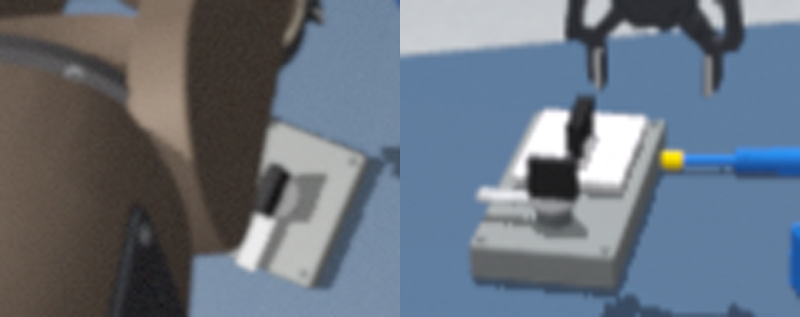

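The plate lies flush on the strips with the latch open and the fingers clear (side view). Now the knob.

Request:
{"fn": "play_rows", "kwargs": {"commands": [[[-0.03, 0, 0, 0, 0, -0.17, 0], [-0.06, 0.001, 0, 0, 0, -0.34, 0], [-0.09, 0.003, 0, 0, 0, -0.52, 0], [-0.09, 0.003, 0, 0, 0, -0.7, 0], [-0.09, 0.003, 0, 0, 0, -0.88, 0]]]}}

```text
time: 11.55
tcp_pos: [0.5261, 0.1328, 0.1767]
tcp_rot: [0.965, 0.261, -0.001, -0.0]
ft_force: [0.5, 1.0, -0.4]
opening: 1.0
```

Request:
{"fn": "play_rows", "kwargs": {"commands": [[[0, 0, 0, 0, 0, -0.18, 0], [0, 0, 0, 0, 0, -0.36, 0], [0, 0, 0, 0, 0, -0.54, 0], [0, 0, 0, 0, 0, -0.7, 0], [0, 0, 0, 0, 0, -0.7, 0]]]}}

```text
time: 12.18
tcp_pos: [0.5256, 0.134, 0.1767]
tcp_rot: [0.817, 0.576, -0.001, -0.001]
ft_force: [0.2, -0.8, -0.4]
opening: 1.0
```

Run:
```python
from h import *
print(rel([.5261,.1311,.085],69.5))
t=grab('top','t3')
s=cv2.imread('pics/s2.png');h=cv2.cvtColor(s,cv2.COLOR_BGR2GRAY)
x,y=np.meshgrid(range(221,245),range(150,172)); m=(h[150:172,221:245]<45)
print('knob black side px',x[m].min(),x[m].max(),y[m].min(),y[m].max())
a=np.radians(-20.5);ux=np.array([np.cos(a),np.sin(a)]);uy=np.array([-np.sin(a),np.cos(a)])
for dx in(-.023,.023):
  for dy in (-.007,.007):
    for z in(.057,.098):
        print(dx,dy,z,proj('side',[*(np.array([.5261,.1311])+dx*ux+dy*uy),z]).round(1))
```

```text
[-0.0024, 0.0016, 0.0917, -0.0021, 0.0009, 0.015]
knob black side px 228 240 150 164
-0.023 -0.007 0.057 [226.1 164.6]
-0.023 -0.007 0.098 [225.5 154.3]
-0.023 0.007 0.057 [227.  162.7]
-0.023 0.007 0.098 [226.5 152.4]
0.023 -0.007 0.057 [238.9 165.7]
0.023 -0.007 0.098 [238.5 155.3]
0.023 0.007 0.057 [239.7 163.7]
0.023 0.007 0.098 [239.3 153.4]
```

Request:
{"fn": "play_rows", "kwargs": {"commands": [[[-0.0024, 0.0016, 0.03, -0.002, 0.001, 0.015, 0], [-0.0024, 0.0016, 0.06, -0.002, 0.001, 0.015, 0], [-0.0024, 0.0016, 0.085, -0.002, 0.001, 0.015, 0], [-0.0024, 0.0016, 0.092, -0.002, 0.001, 0.015, 0], [-0.0024, 0.0016, 0.092, -0.002, 0.001, 0.015, 0.4]]]}}

```text
time: 12.85
tcp_pos: [0.5261, 0.1312, 0.0848]
tcp_rot: [0.823, 0.568, -0.0, -0.0]
ft_force: [0.8, 0.1, 0.4]
opening: 0.816
```

Request:
{"fn": "play_rows", "kwargs": {"commands": [[[0, 0, 0, 0, 0, 0, 0.6], [0, 0, 0, 0, 0, 0, 0.7], [0, 0, 0, 0, 0, 0, 0.75], [0, 0, 0, 0, 0, 0, 1], [0, 0, 0, 0, 0, 0, 1]]]}}

```text
time: 13.48
tcp_pos: [0.5268, 0.1322, 0.0855]
tcp_rot: [0.823, 0.568, 0.001, -0.0]
ft_force: [-1.1, 11.7, 7.1]
opening: 0.151
```

Request:
{"fn": "play_rows", "kwargs": {"commands": [[[0, 0, 0, 0, 0, 0, 1], [0, 0, 0, 0, 0, 0, 1], [0, 0, 0, 0, 0, 0, 1], [0, 0, 0, 0, 0, 0, 1], [0, 0, 0, 0, 0, 0, 1]]]}}

```text
time: 14.1
tcp_pos: [0.5268, 0.1323, 0.0856]
tcp_rot: [0.823, 0.568, 0.001, -0.0]
ft_force: [-0.9, 4.9, -0.4]
opening: 0.157
```

Request:
{"fn": "play_rows", "kwargs": {"commands": [[[0, 0, 0, 0, 0, 0.12, 1], [0, 0, 0, 0, 0, 0.26, 1], [0, 0, 0, 0, 0, 0.4, 1], [0, 0, 0, 0, 0, 0.54, 1], [0, 0, 0, 0, 0, 0.66, 1]]]}}

```text
time: 14.72
tcp_pos: [0.5268, 0.1324, 0.0856]
tcp_rot: [0.963, 0.269, 0.001, -0.001]
ft_force: [0.4, 4.8, 0.7]
opening: 0.155
```

Run:
```python
from h import *
s=bot.get_state();print(s['torque'],s['ft_force'],s['tcp_pos'],rel([.5268,.1323,.0855],69.5-79)); grab('side','s4')
```

```text
[0.56961117 0.58316261 0.10287184] [0.3534721  4.78537318 0.65934409] [0.52677321 0.13240705 0.08558581] [-0.0, 0.0001, 0.0001, -0.0013, -0.0015, 0.7095]
```

Request:
{"fn": "play_rows", "kwargs": {"commands": [[[0, 0, 0, 0, 0, 0.14, 1], [0, 0, 0, 0, 0, 0.29, 1], [0, 0, 0, 0, 0, 0.44, 1], [0, 0, 0, 0, 0, 0.58, 1], [0, 0, 0, 0, 0, 0.71, 1]]]}}

```text
time: 15.4
tcp_pos: [0.5268, 0.1326, 0.0856]
tcp_rot: [0.996, -0.087, 0.0, -0.001]
ft_force: [0.5, 6.1, 0.1]
opening: 0.154
```

Request:
{"fn": "play_rows", "kwargs": {"commands": [[[0, 0, 0, 0, 0, 0, 0.8], [0, 0, 0, 0, 0, 0, 0.5], [0, 0, 0, 0, 0, 0, 0.3], [0, 0, 0, 0, 0, 0, 0.1], [0, 0, 0, 0, 0, 0, 0]]]}}

```text
time: 16.02
tcp_pos: [0.5268, 0.1325, 0.0856]
tcp_rot: [0.996, -0.087, 0.001, -0.001]
ft_force: [0.4, 0.9, 0.5]
opening: 0.994
```

Request:
{"fn": "play_rows", "kwargs": {"commands": [[[0, 0, 0, 0, 0, 0, 0], [0, 0, -0.02, 0, 0, 0, 0], [0, 0, -0.06, 0, 0, 0, 0], [0, 0, -0.12, 0, 0, 0, 0], [0, 0, -0.12, 0, 0, 0, 0]]]}}

```text
time: 16.65
tcp_pos: [0.529, 0.1328, 0.2098]
tcp_rot: [0.996, -0.087, 0.004, -0.002]
ft_force: [0.3, -0.4, -0.4]
opening: 0.999
```

Request:
{"fn": "play_rows", "kwargs": {"commands": [[[0, 0.06, -0.04, 0, 0, 0, 0], [0, 0.12, -0.06, 0, 0, 0, 0], [0, 0.18, -0.06, 0, 0, 0, 0], [0, 0.24, -0.06, 0, 0, 0, 0], [0, 0.26, -0.06, 0, 0, 0, 0]]]}}

```text
time: 17.27
tcp_pos: [0.4824, -0.1261, 0.2682]
tcp_rot: [0.996, -0.088, 0.004, -0.002]
ft_force: [0.8, 0.5, 0.5]
opening: 1.0
```

Run:
```python
from h import *
t=grab('top','t5');s=grab('side','s5')
A=cv2.resize(t[150:245,85:205],(500,396),interpolation=cv2.INTER_CUBIC)
B=cv2.resize(s[115:195,195:295],(500,396),interpolation=cv2.INTER_CUBIC)
cv2.imwrite('pics/c5.png',cv2.resize(np.hstack([A,B]),(800,317)))
for c,r in blobs('top',t,.049):
    if np.hypot(r[0][0]-.57,r[0][1]-.24)<.08: print(c.round(1),np.round(r[0],4),np.round(r[1],4),round(r[2],1))
```

```text
[134.  195.4] [0.5652 0.2305] [0.1514 0.1041] 69.5
```

View pics/c5.png

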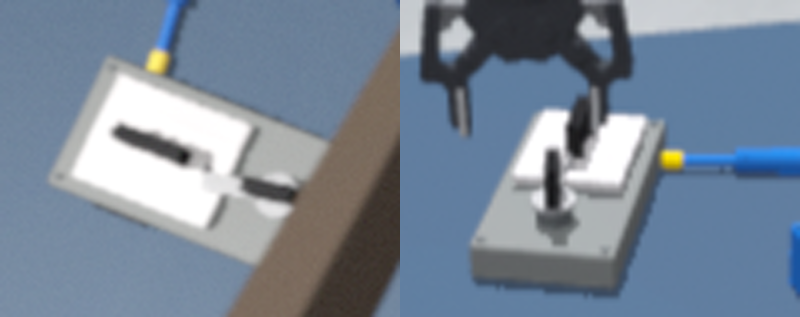

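The picture shows the tongue from the knob reaching over the plate's −y edge, near (215,182) in the left crop, with the plate flush. The gripper is clear. I'll check the bystanders by differencing pictures, then hand in.

Run:
```python
from h import *
a=cv2.imread('pics/s0.png').astype(int);b=bot.camera('side').astype(int)
for n,(x0,y0,x1,y1) in dict(pump=(262,148,320,162),bin=(290,165,335,205),spool=(318,210,342,238)).items():
    print(n,np.abs(a-b)[y0:y1,x0:x1].mean().round(2))
print(bot.get_state()['qvel'].round(3)); print(bot.hand_in())
```

```text
pump 1.29
bin 1.25
spool 1.4
[ 0.039 -0.001  0.     0.007  0.005  0.017]
the job is handed in; nothing more can be done
None
```

The jig is closed: I set the 130 × 100 mm plate over both pins, let it go, turned the knob about 79° clockwise, let go of it and backed off. I handed in at about 17 s; no verdict was reported.

**Plate:** It met the strips at a computed underside height of 41 mm, as expected. The pictures before and after latching show it flat on the strips.

**Latch:** After I let go, the pictures show the tongue still over the plate. I judged the latch angle from the gripper's turn and these pictures, as the joint value can't be read.

**Bystanders:** The spool, pump and bin areas of the side picture differ from the start only at noise level (about 1.3 grey levels).

**Checks that failed or disagreed:**
- My colour-mask outline of the jig came out wrong, so I didn't use it.
- Jig corners read by eye put the seat about 3 mm from the strip-based estimate. A first two-view fix of the far pin's tip was about 4 mm off.
- I used the strip estimate, shifted about 1.5 mm after comparing the plate's hole with the pin position. The plate then went down over the pins with no side force.
- The final bright-area fit (151 × 104 mm) seems to have merged the tongue with the plate, so it does not confirm the plate is centred.

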